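Lift the wet ring off its peg with the lifting fork

TASK

The red wooden ring hanging on the drying rack is freshly lacquered, so the gripper must not touch it: take the two-pronged lifting fork from its rest, reach the prongs through the ring, lift it up and off its peg, and lower it gently so that it stands upright in the free front slot of the drying stand. Then slip the fork out and lay it back in its rest, leaving the other rings and everything else on the bench where they are.

Things in the scene. Friction and masses are not known exactly. Their poses are not given: they have to be found in the camera images.
- ring_red: the wet one: glossy RED flat wooden bag-handle ring, 124 mm outside and 96 mm inside diameter, 16 mm thick, about 55 g; origin at its centre, x along its axis (the 16 mm way), z up. Hangs upright on any one of the rack's three pegs, its x along the rack's x within a few degrees. Hung on the fork with a prong at each side, its centre is 35 mm below the prongs' axes
- ring_pale: pale natural flat wooden bag-handle ring, 124 mm outside and 96 mm inside diameter, 16 mm thick, about 55 g; origin at its centre, x along its axis (the 16 mm way), z up. Hangs on another peg; leave it
- ring_dark: dark brown flat wooden bag-handle ring, 124 mm outside and 96 mm inside diameter, 16 mm thick, about 55 g; origin at its centre, x along its axis (the 16 mm way), z up. Hangs on another peg; leave it
- ring_olive: olive green flat wooden bag-handle ring, 124 mm outside and 96 mm inside diameter, 16 mm thick, about 55 g; origin at its centre, x along its axis (the 16 mm way), z up. Already stands in the stand's back slot; leave it
- rack: fixed wooden drying rack. Origin on the bench under its middle peg; x points from the pegs' free ends (robot's side) to the rail, y along the rail, z up. Base 440 mm along y, x -55 to +75 mm, with drip tray 24 mm high; posts at y = +-208, x = 60 mm, 250 mm high; rail's front face at x = +42 mm, z 187 to 237 mm. Three pegs at y = -142, 0, +142 mm
- peg_mid (a point): on the middle peg's axis at x = 0 in the rack's frame, 205 mm above the bench. All pegs: steel, 8 mm thick, level along the rack's x, ending at x = -32 mm in a tip turned up to z = 226 mm: a ring must rise more than 17 mm to come off towards -x. Rings hang within 5 mm of x = 0, centres at z = 161 mm, 18 mm between neighbours
- stand: fixed dark wooden drying stand for two rings, base 150 x 150 x 15 mm, origin on the bench under its middle, x pointing from its front (robot's side) to its back. Two battens along x (tops at z = 33 mm, inner edges at y = +-34 mm): a ring rests between them, its axis along x. Slots at x = -30 mm (front, free) and +30 mm (back, taken by the olive ring)
- slot (a point): where the centre of a ring standing in the front slot lies: 85 mm above the bench, axes as the stand's. A slot lies between two pairs of upright dowels, 8 mm thick, at y = +-52 mm, with 26 mm clear between them along x and rounded tops at z = 110 mm
- fork: two-pronged lifting fork, 190 mm long, 100 g. Origin at the middle of its handle, x towards the prongs, z up. Wooden handle: x from -45 to +45 mm, 18 mm wide (y), 22 mm high (z), to be gripped at its middle from above. Steel shank on to x = 60 mm, then a U that ends in the prongs. It lies level in its rest, handle's middle 56 mm above the bench
- fork_tip (a point): midway between the fork's prong ends, at x = 142 mm, z = 0 in the fork's frame. Prongs: level, 6 mm thick, axes at y = +-28 mm, z = 0, straight from x = 78 to 142 mm; their tips turn up there to z = +13 mm, x = 148 mm
- fork_rest: fixed blue rest of the fork, origin on the bench under the middle of the lying fork's handle, x towards the prongs. Base 12 mm thick, x -48 to +125 mm, up to 86 mm wide. Notched block at x = -37 mm carries the handle's end (10 mm thick, cheeks to z = 62 mm), one at x = +95 mm the prongs (cheeks to z = 67 mm), each with 4 mm to spare at the sides; free for fingers between
- squeeze: white squeeze bottle with red cap and yellow label, 48 mm across, 130 mm high; origin under its middle
- jar: white jar with orange lid, 72 mm across, 95 mm high; origin under its middle
- aerosol: blue and yellow spray can with white cap, 61 mm across, 192 mm high; origin under its middle
- tin: flat brown solvent tin with red cap, 55 x 95 mm, 168 mm high; origin under its middle
- carton: white and green carton, 60 x 60 mm, 120 mm high; origin under its middle

How it is judged (in metres and radians):
On the way, in this order (a step that is already met when the one before it is completed fails the run):
1. the red ring hangs on the fork, up and off its peg, clear of the rack (contact force between fork and ring_red above 0.15 N and contact force between ring_red and rack below 0.02 N and height (world z) of ring_red above 0.17 m and (x of ring_red in the frame of rack below -0.03 m or height (world z) of ring_red above 0.3 m)), for 0.2 s.
2. the red ring stands in the front slot of the drying stand, the fork off it (x of ring_red in the frame of slot between -0.012 and 0.012 m and y of ring_red in the frame of slot between -0.01 and 0.01 m and z of ring_red in the frame of slot between -0.008 and 0.008 m and angle between the x axis of ring_red and the x axis of stand, either way round below 0.2 rad and linear speed of ring_red below 0.03 m/s and contact force between fork and ring_red below 0.02 N), for 0.2 s.
At the end, for the whole second after the job is handed in: The red ring rests in the stand's front slot, centre within 12 mm (x), 10 mm (y), 8 mm (z) of the slot point, within 11 degrees of square; the fork lies level in its rest, within 20 mm and 8 degrees; other rings within 20 mm and the loose containers within 30 mm of their starts (x of ring_red in the frame of slot between -0.012 and 0.012 m and y of ring_red in the frame of slot between -0.01 and 0.01 m and z of ring_red in the frame of slot between -0.008 and 0.008 m and angle between the x axis of ring_red and the x axis of stand, either way round below 0.2 rad and linear speed of each of ring_red, fork below 0.03 m/s and horizontal distance between fork and fork_rest below 0.02 m and z of fork in the frame of fork_rest between 0.048 and 0.064 m and angle between the x axis of fork and the x axis of fork_rest, either way round below 0.15 rad and angle between fork's own z axis and vertical below 0.2 rad and distance of each of ring_pale, ring_dark, ring_olive from where it was at the start of the episode below 0.02 m and distance of each of squeeze, jar, aerosol, tin, carton from where it was at the start of the episode below 0.03 m); the robot touches nothing.
It fails at once if the gripper or arm touches the wet red ring (contact force between any of the fingers, the arm and ring_red above 0.2 N).
It fails at once if another ring is shifted by more than 20 mm (distance of any of ring_pale, ring_dark, ring_olive from where it was at the start of the episode above 0.02 m).
It fails at once if a bottle, jar, tin, can or carton is shifted by more than 30 mm (distance of any of squeeze, jar, aerosol, tin, carton from where it was at the start of the episode above 0.03 m).
It fails at once if the red ring is dropped or pressed hard on the stand (over 15 N) (contact force between ring_red and stand above 15 N).
It also fails if it takes over 70 s, if anything falls off the work surface, if the arm or the gripper's body presses on something with over 40 N, if the wrist force passes 120 N, or if a joint passes its speed limit or range.

ROBOT

A 6-joint arm with a two-finger parallel gripper is mounted at the origin on the work surface. World frame = base frame: x ahead of the robot, y to its left, z up, the work surface at z = 0. Lengths are in mm, angles in rad, forces in N, time in s.
With the tool pointing down it reaches from about 350 to 975 mm from the base axis. Payload 7.1 kg.
Tool frame: the origin (TCP) lies midway between the tips of the shut fingers; the grasp point (between the pads) lies 19 mm behind it; z points along the fingers, y is the line along which they close (so a half turn about z gives the same grasp; the last joint's range is limited). The gripper opens to 88 mm and grips with 3 to 60 N. Pads are 20 mm wide; open, the fingers measure 115 mm over their backs; the gripper's body (75 mm by 178 mm) begins 61 mm behind the grasp point.
Start: joints at [1.235, 0.423, 1.63, -0, 1.089, -0.019], TCP at [194.673, 593.892, 222.675] pointing down, gripper open.
Joint ranges: [-3, 3], [-0.9, 2.11], [0.09, 2.58], [-1.31, 4.45], [0.11, 2.69], [-2.54, 2.54]. Speed limits (rad/s): [2.39, 2.39, 3.01, 3.14, 3.14, 3.14].

INTERFACE

Orientations are given as a rotation vector (axis times angle).
In Python, from workcell import ctrl gives the robot as it stands.
- The arm moves only by the shell command python3 -m pendant 'ROWS'. ROWS is a JSON object of lists of equal length, an entry for each row: "grip": the opening, from -1 (shut) to 1 (fully open); "linear": the shift along the tool's x, y, z in mm, a list of three; "angular": the turn, a rotation vector about the tool's x, y, z in rad, a list of three. In form: {"grip": [grip, ...], "linear": [[tx, ty, tz], ...], "angular": [[ax, ay, az], ...]}. A call has 1 to 12 rows; each row shifts and turns the commanded pose from where the row before left it, along the tool's axes as they then stand; what a row does not reach is not made up. A row lasts 1/12 s, in which the tool goes at most 41.7 mm and 7.16 degrees, less where a joint would pass 70% of its speed; a pose out of reach is approached as far as the arm can. A call with a gripper value outside its range is refused whole. The fingers move at their own pace and stop on an object; the grip force is fixed at half the most. Time passes only in rows, so rows that do not move let the fingers close. It gives the time, the measured TCP pose, the force, the opening and the grip force at its end, in the units of the state.
- ctrl.get_obs(): the state, without advancing time (a new reading comes with each control period).
- ctrl.get_image(name): name is "scene" or "side" or "wrist"; returns the picture (420x560x3 uint8, red, green, blue); there is no depth.
- ctrl.camera_params(name): a dict with "vfov" (degrees; the focal length in pixels is half the picture's height over the tangent of half this angle, whatever the lens; pixels are square), "cx", "cy" (the principal point, pixels), "k1" (the pictures are not rectified: a ray, as slopes to the right and down, at radius r is drawn at 1 + k1 r^2 times it, then the intrinsics apply), "R" (3x3) and "t" (3): a world point X has camera coordinates R X + t; the wrist camera has in their place "T_tool_cam" (4x4, takes a point from camera to tool coordinates, whose origin is the TCP and whose axes are the flange's). Camera axes: x right, y down, z forward; pixel columns grow to the right and rows downward; lengths in mm; the calibration is good to about 2 mm. A picture is of the moment at which its call begins: read the wrist's pose just before it. camera_params takes no time and is no camera call.
- ctrl.close_job(): hands the job in; it is judged then, once.
The state is a dict: "t": time; "qpos": joint angles; "qvel": joint speeds; "joint_torque": joint torques, N m; "ee_pos": TCP position; "orientation": TCP orientation; "ft_force": force on the tool from outside, world axes, zero at the start; "moment": the same for the moment, N m; "width": finger opening in mm; "grasp_force": force on a finger pad.
Only numpy, scipy, OpenCV 4.12 (cv2) and the standard library are available. Lean on these libraries where they do the work, as an engineer would, in place of code of your own. Each camera call takes 0.05 s, during which the arm holds its last target. There are 200 camera calls.

## Working session

There is one attempt and no reset: what is moved stays moved. The work goes in short steps, Python scripts to look and compute and a shell command to move; the robot and the scene stay as the last step left them, time stands still between calls to the robot, and variables do not carry over. Pictures are saved under pics/ and viewed, at most 10 in all, crops included, and the job is handed in when it is done.

```bash
ls; mkdir -p pics
python3 - <<'E'
from workcell import ctrl
import cv2,numpy as np
o=ctrl.get_obs();print({k:np.round(v,3).tolist() for k,v in o.items()})
for n in("scene","side","wrist"):
    im=ctrl.get_image(n);cv2.imwrite(f"pics/{n}0.png",im[:,:,::-1]);p=ctrl.camera_params(n)
    print(n,{k:np.round(v,4).tolist() for k,v in p.items()})
E
```

```text
pics
{'t': 0.0, 'qpos': [1.235, 0.424, 1.631, -0.0, 1.089, -0.019], 'qvel': [0.002, -0.001, 0.001, -0.001, 0.001, -0.001], 'joint_torque': [-0.0, -54.465, -27.366, 0.064, 0.023, -0.0], 'ee_pos': [194.502, 593.389, 221.931], 'orientation': [-0.495, -3.102, 0.002], 'ft_force': [-0.776, -0.78, 0.85], 'moment': [0.027, -0.011, -0.032], 'grasp_force': 0.0, 'width': 87.606}
scene {'vfov': 46.9999, 'cx': 279.9701, 'cy': 206.1144, 'k1': -0.096, 'R': [[-0.4034, 0.915, 0.0016], [0.588, 0.2606, -0.7657], [-0.7011, -0.308, -0.6432]], 't': [173.0793, -194.1511, 1989.621]}
side {'vfov': 43.8238, 'cx': 280.8791, 'cy': 210.6524, 'k1': -0.0242, 'R': [[0.8228, -0.5682, -0.0121], [-0.3054, -0.424, -0.8526], [0.4793, 0.7052, -0.5224]], 't': [-413.881, 294.2133, 1155.7884]}
wrist {'vfov': 63.4537, 'cx': 281.3151, 'cy': 214.1904, 'k1': -0.0817, 'T_tool_cam': [[0.0009, -0.9699, -0.2435, 65.1967], [1.0, 0.001, -0.0005, -1.3593], [0.0008, -0.2435, 0.9699, -161.5289], [0.0, 0.0, 0.0, 1.0]]}
```

View pics/scene0.png

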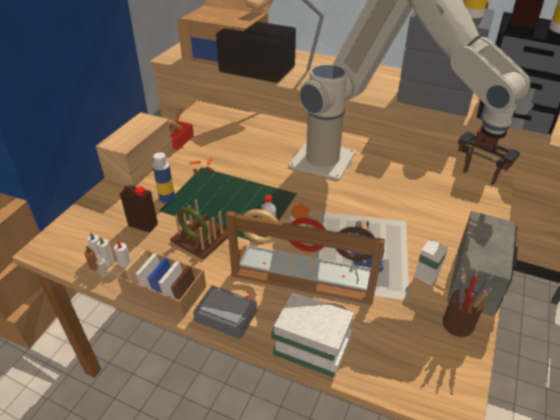

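View pics/side0.png

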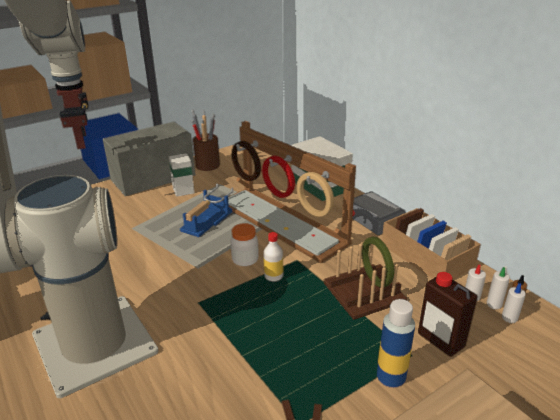

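View pics/wrist0.png

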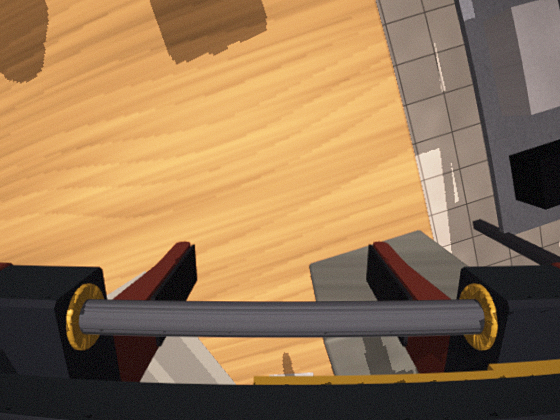

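The red ring hangs on the middle peg (scene ~(307,235), side ~(278,176)), between the dark and pale rings. The blue rest with the fork is at side (207,213). The stand is at side (365,285) and scene (200,238), with the jar and squeeze bottle between stand and rest.

```bash
cat > h.py <<'E'
import numpy as np,cv2,glob
from scipy.spatial.transform import Rotation as Ro
from workcell import ctrl
def cam(name,o=None):
    p=ctrl.camera_params(name);f=210/np.tan(np.radians(p["vfov"]/2))
    K=np.array([[f,0,p["cx"]],[0,f,p["cy"]],[0,0,1]]);d=np.array([p["k1"],0,0,0,0.])
    if name=="wrist":
        o=o or ctrl.get_obs();T=np.eye(4);T[:3,:3]=Ro.from_rotvec(o["orientation"]).as_matrix();T[:3,3]=o["ee_pos"]
        M=np.linalg.inv(T@np.array(p["T_tool_cam"]));return K,d,M[:3,:3],M[:3,3]
    return K,d,np.array(p["R"]),np.array(p["t"])
def rays(c,px):
    K,d,R,t=c;u=cv2.undistortPoints(np.float64(px).reshape(-1,1,2),K,d)[:,0]
    D=np.c_[u,np.ones(len(u))]@R;return -R.T@t,D/np.linalg.norm(D,axis=1)[:,None]
def plane(c,px,z):
    C,D=rays(c,px);return C+D*((z-C[2])/D[:,2])[:,None]
def tri(cs,pxs):
    A=np.zeros((3,3));b=np.zeros(3);L=[]
    for c,p in zip(cs,pxs):
        C,D=rays(c,[p]);P=np.eye(3)-np.outer(D[0],D[0]);A+=P;b+=P@C;L.append((P,C))
    X=np.linalg.solve(A,b);return X,[round(float(np.linalg.norm(P@(X-C))),1) for P,C in L]
def proj(c,X):
    K,d,R,t=c;return cv2.projectPoints(np.float64(X).reshape(-1,1,3),cv2.Rodrigues(R)[0],t,K,d)[0][:,0]
def hsv(im):return cv2.cvtColor(im,cv2.COLOR_RGB2HSV)
def mask(im,lo,hi):return cv2.inRange(hsv(im),np.array(lo),np.array(hi))
def blobs(m,n=4):
    cs=cv2.findContours(m,cv2.RETR_EXTERNAL,cv2.CHAIN_APPROX_NONE)[0]
    return sorted(cs,key=cv2.contourArea)[::-1][:n]
def shot(name,tag):
    o=ctrl.get_obs();c=cam(name,o);im=ctrl.get_image(name);np.savez(f"pics/{tag}.npz",im=im,K=c[0],d=c[1],R=c[2],t=c[3])
    cv2.imwrite(f"pics/{tag}.png",im[:,:,::-1]);return im,c
def load(tag):
    z=np.load(f"pics/{tag}.npz");return z["im"],(z["K"],z["d"],z["R"],z["t"])
E
python3 - <<'E'
from h import *
s,cs=shot("scene","s1");d,cd=shot("side","d1")
for n,im in(("scene",s),("side",d)):
    for col,lo,hi in(("red",(174,120,60),(180,255,255)),("red2",(0,150,60),(6,255,255)),("blue",(105,140,60),(120,255,255)),("olive",(28,100,30),(45,255,160))):
        for b in blobs(mask(im,lo,hi),4):
            if cv2.contourArea(b)>60:
                print(n,col,cv2.contourArea(b),cv2.boundingRect(b),np.round(cv2.fitEllipse(b)[0],1))
# rough by eye
print("rest",plane(cd,[(205,208)],56)); print("stand",tri([cs,cd],[(201,240),(362,291)]))
print("red",tri([cs,cd],[(307,235),(278,177)]),"pale",tri([cs,cd],[(258,225),(314,194)]),"dark",tri([cs,cd],[(356,243),(246,161)]))
E
```

```text
scene red2 344.0 (171, 122, 22, 28) [181.4 134.9]
scene red2 138.5 (290, 241, 33, 11) [305.8 246.4]
scene red2 129.5 (291, 218, 33, 11) [307.5 222.9]
scene red2 118.0 (465, 276, 12, 32) [470.2 292.6]
scene blue 23027.5 (0, 0, 137, 229) [58.1 88.9]
scene blue 80.5 (151, 259, 18, 17) [161.2 267.2]
scene olive 214.0 (178, 207, 29, 32) [192.1 222.5]
side red2 959.0 (261, 155, 34, 43) [277.9 176.3]
side red2 195.5 (435, 272, 18, 16) [443.6 279.4]
side red2 68.0 (268, 232, 10, 10) [272.4 236.3]
side blue 1488.0 (81, 114, 56, 65) [106.3 142.6]
side blue 761.0 (181, 196, 51, 41) [205.8 217.6]
side blue 552.0 (381, 327, 32, 28) [396.1 341.4]
side blue 292.0 (418, 221, 28, 26) [430.3 233.5]
side olive 519.0 (362, 237, 32, 49) [377.4 261.2]
rest [[431.63477121 288.82120722  56.        ]]
stand (array([ 609.19958533, -209.04281783,   -5.56708575]), [3.5, 3.5])
red (array([607.77856665, 164.09352309, 158.13507472]), [0.9, 0.9]) pale (array([627.46587632,  18.07198728, 162.17620263]), [2.5, 2.5]) dark (array([585.92377775, 305.0273433 , 160.03898576]), [2.6, 2.6])
```

```bash
python3 -m pendant '{"grip":[1,1,1,1,1,1,1,1,1,1,1,1],"linear":[[-35,-20,-7],[-35,-20,-7],[-35,-20,-7],[-35,-20,-7],[-35,-20,-7],[-35,-20,-7],[-35,-20,-7],[-35,-20,-7],[-35,-20,-7],[-35,-20,-7],[-30,-15,-8],[0,0,0]],"angular":[[0,0,0],[0,0,0],[0,0,0],[0,0,0],[0,0,0],[0,0,0],[0,0,0],[0,0,0],[0,0,0],[0,0,0],[0,0,0],[0,0,0]]}'
python3 - <<'E'
from h import *
im,c=shot("wrist","w1");print(ctrl.get_obs()["ee_pos"])
for b in blobs(mask(im,(105,120,50),(122,255,255)),4): print(cv2.contourArea(b),cv2.boundingRect(b))
E
```

```text
t: 1.25
ee_pos: [493.0, 267.8, 302.3]
orientation: [0.502, 3.097, 0.001]
ft_force: [-0.4, -0.6, 0.2]
width: 87.8
grasp_force: 0.0
[490.92712551 269.33204442 301.45348569]
2216.0 (234, 90, 90, 107)
2044.5 (259, 65, 108, 94)
1482.0 (309, 141, 51, 50)
```

View pics/w1.png

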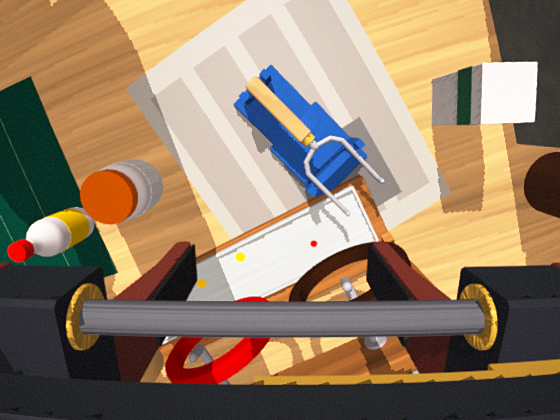

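The wrist view shows the fork: handle from (252,82) to (310,142) and prong tips near (380,180) and (347,213). The jar is at (110,195), the squeeze bottle at (45,235) and the carton at (490,93); the rack's tray starts just beyond the rest.

```bash
cat >> h.py <<'E'
def handle(im):
    m=mask(im,(12,110,120),(24,255,255))
    m=cv2.morphologyEx(m,cv2.MORPH_OPEN,np.ones((3,3)));return m
E
python3 - <<'E'
from h import *
im,c=load("w1");m=handle(im);roi=np.zeros_like(m);roi[70:155,240:325]=255;b=blobs(m&roi,2)
print([ (cv2.contourArea(x),cv2.minAreaRect(x)) for x in b]); bx=cv2.boxPoints(cv2.minAreaRect(b[0]))
P=plane(c,bx,67);print(P.round(1), np.linalg.norm(P[0]-P[1]),np.linalg.norm(P[1]-P[2]),P.mean(0))
T=plane(c,[(381,181),(347,213)],66);print(T.round(1),np.linalg.norm(T[0]-T[1]))
H=plane(c,[(252,82),(310,142)],66);v=T.mean(0)-P.mean(0);print(np.degrees(np.arctan2(v[1],v[0])),np.linalg.norm(v))
cs,cd=load("s1")[1],load("d1")[1]
print("jar",plane(c,[(109,196)],95),"sq",plane(c,[(20,251)],130),"carton",plane(c,[(507,92)],120))
print("aero",tri([cs,cd],[(160,160),(402,314)]),"tin",tri([cs,cd],[(142,191),(444,281)]))
E
```

```text
[(1169.5, ((280.25, 111.25), (85.55992126464844, 15.55634880065918), 45.0))]
[[374.  262.7  67. ]
 [366.9 278.2  67. ]
 [451.  322.1  67. ]
 [458.9 306.4  67. ]] 17.036151641802274 94.91773222494099 [412.71569745 292.35591123  67.        ]
[[525.  380.5  66. ]
 [550.  331.3  66. ]] 55.229668898393
26.986870571784674 140.06005508476827
jar [[437.88696791  79.6281623   95.        ]] sq [[459.71903792 -26.74735499 130.        ]] carton [[464.48971527 514.65191197 120.        ]]
aero (array([ 472.55548133, -444.67795214,  169.30450269]), [2.3, 2.3]) tin (array([ 628.83451837, -412.87921708,  153.44263172]), [3.8, 3.8])
```

```bash
python3 -m pendant '{"grip":[1,1,1,1,1,1,1,1,1,1,1,1],"linear":[[13,13,33],[13,13,33],[13,13,33],[0,0,0],[0,0,0],[0,0,0],[0,0,0],[0,0,0],[0,0,0],[0,0,0],[0,0,0],[0,0,0]],"angular":[[0,0,0],[0,0,0],[0,0,0],[0,0,-0.1],[0,0,-0.1],[0,0,-0.1],[0,0,-0.1],[0,0,-0.1],[0,0,-0.1],[0,0,-0.1],[0,0,-0.092],[0,0,0]]}'
python3 - <<'E'
from h import *
im,c=shot("wrist","w2");o=ctrl.get_obs();print(o["ee_pos"],o["qpos"]);R=Ro.from_rotvec(o["orientation"]).as_matrix();print(R.round(3))
print(proj(c,[[412.7,292.4,67],[372,272,67],[453,313,67]]))
m=handle(im)
for b in blobs(m,5): print(cv2.contourArea(b),cv2.minAreaRect(b))
E
```

```text
t: 2.3
ee_pos: [462.7, 321.2, 201.3]
orientation: [0.746, -3.051, 0.0]
ft_force: [-0.8, -0.9, 0.4]
width: 87.9
grasp_force: 0.0
[462.79690211 321.09910041 201.32822479] [ 5.85309206e-01  3.59980775e-01  1.78497237e+00  2.84116021e-04
  9.97465873e-01 -1.46022390e+00]
[[-0.889 -0.457 -0.001]
 [-0.457  0.889 -0.   ]
 [ 0.001  0.    -1.   ]]
[[280.4351448  140.27916576]
 [281.27979416  84.71241708]
 [280.05625755 192.40578482]]
34377.5 ((446.0, 133.0), (266.0, 226.0), 90.0)
17392.0 ((113.0, 121.0), (242.0, 226.0), 90.0)
7494.0 ((398.35577392578125, 359.9966125488281), (46.6324577331543, 291.15960693359375), 89.44908905029297)
3192.5 ((190.31002807617188, 360.728515625), (100.03363800048828, 45.20392608642578), 0.8550974130630493)
2074.0 ((281.0, 138.0), (112.0, 20.0), 90.0)
```

View pics/w2.png

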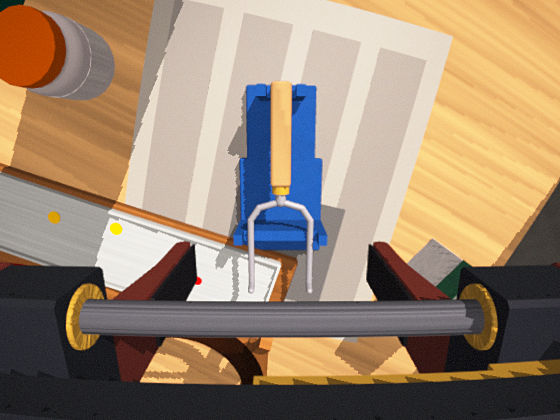

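The handle is now vertical in the view, centred at (281,138), from row 82 to 194; prong tips are at (250,292) and (310,292).

Run:
```python
from h import *
im,c=load("w1");m=handle(im);roi=np.zeros_like(m);roi[70:155,240:325]=255;r1=cv2.minAreaRect(blobs(m&roi,1)[0]);b1=cv2.boxPoints(r1)
im2,c2=load("w2");r2=cv2.minAreaRect(blobs(handle(im2),5)[4]);b2=cv2.boxPoints(r2)
def ends(b,ax):
    L=[np.linalg.norm(b[0]-b[1]),np.linalg.norm(b[1]-b[2])]
    e=[(b[0]+b[3])/2,(b[1]+b[2])/2] if L[0]>L[1] else [(b[0]+b[1])/2,(b[2]+b[3])/2]
    return sorted(e,key=lambda p:p[1])
e1,e2=ends(b1,0),ends(b2,0);print(e1,e2)
X=[tri([c,c2],[p,q]) for p,q in zip(e1,e2)];print(X)
print(plane(c2,e2,67),plane(c2,np.mean(e2,0)[None],67))
t=[tri([c,c2],[p,q]) for p,q in(((381,181),(310,292)),((347,213),(250,292)))];print(t)
M=np.mean([x[0] for x in X],0);v=np.mean([x[0] for x in t],0)-M;print("mid",M,"yaw tips",np.degrees(np.arctan2(v[1],v[0])),np.linalg.norm(v[:2]))
```

```text
[array([250.,  81.], dtype=float32), array([310.5, 141.5], dtype=float32)] [array([281.,  82.], dtype=float32), array([281., 194.], dtype=float32)]
[(array([368.95462365, 270.08859784,  56.7266268 ]), [0.1, 0.1]), (array([455.56471597, 315.1157739 ,  57.02764595]), [0.1, 0.1])]
[[370.18701084 270.79378975  67.        ]
 [453.88412864 314.40116406  67.        ]] [[410.77719972 291.94255849  67.        ]]
[(array([522.32268146, 379.25921696,  75.60958461]), [1.1, 1.1]), (array([546.00464683, 330.06338346,  79.11931183]), [0.2, 0.2])]
mid [412.25966981 292.60218587  56.87713638] yaw tips 26.97981976644229 136.7915110969584
```

```bash
python3 -m pendant '{"grip":[1,1,1,1,1,1,1,1,1,1,1],"linear":[[30,-1,0],[30,-1,0],[0,0,35],[0,0,35],[0,0,30],[0,0,25],[0,0,20],[0,0,10],[0,0,8],[0,0,0],[0,0,0]],"angular":[[0,0,0],[0,0,0],[0,0,0],[0,0,0],[0,0,0],[0,0,0],[0,0,0],[0,0,0],[0,0,0],[0,0,0],[0,0,0]]}'
python3 -m pendant '{"grip":[-1,-1,-1,-1,-1,-1,-1,-1,-1,-1],"linear":[[0,0,0],[0,0,0],[0,0,0],[0,0,0],[0,0,0],[0,0,0],[0,0,0],[0,0,0],[0,0,0],[0,0,0]],"angular":[[0,0,0],[0,0,0],[0,0,0],[0,0,0],[0,0,0],[0,0,0],[0,0,0],[0,0,0],[0,0,0],[0,0,0]]}'
```

```text
t: 3.27
ee_pos: [411.6, 291.5, 39.1]
orientation: [-0.739, 3.053, 0.0]
ft_force: [-0.7, 0.1, -0.7]
width: 87.8
grasp_force: 0.0
t: 4.1
ee_pos: [411.4, 291.2, 38.6]
orientation: [0.739, -3.053, 0.0]
ft_force: [0.0, -0.3, 0.1]
width: 24.8
grasp_force: 0.0
```

```bash
python3 -m pendant '{"grip":[-1,-1,-1,-1],"linear":[[0,0,0],[0,0,0],[0,0,0],[0,0,0]],"angular":[[0,0,0],[0,0,0],[0,0,0],[0,0,0]]}'
```

```text
t: 4.43
ee_pos: [411.4, 291.2, 38.6]
orientation: [0.739, -3.053, 0.0]
ft_force: [-0.7, -0.4, -0.8]
width: 17.8
grasp_force: 29.9
```

```bash
python3 -m pendant '{"grip":[-1,-1,-1,-1,-1,-1,-1,-1,-1,-1,-1,-1],"linear":[[0,0,-10],[0,0,-20],[0,0,-30],[5,0,-40],[5,0,-40],[5,0,-40],[5,0,-40],[5,0,-40],[5,0,-40],[0,0,-20],[0,0,0],[0,0,0]],"angular":[[0,0,0],[0,0,0],[0,0,0],[0,0,0],[0,0,0],[0,0,0],[0,0,0],[0,0,0.085],[0,0,0.085],[0,0,0.085],[0,0,0.075],[0,0,0]]}'
```

```text
t: 5.43
ee_pos: [384.7, 278.0, 361.0]
orientation: [-0.224, 3.13, 0.003]
ft_force: [-0.8, -0.7, -0.5]
width: 17.8
grasp_force: 29.9
```

```bash
python3 -m pendant '{"grip":[-1,-1,-1,-1,-1,-1,-1,-1,-1,-1,-1,-1],"linear":[[-14,-8,0],[-28,-16,0],[-28,-16,0],[-28,-16,0],[-28,-16,0],[-28,-16,0],[-28,-16,0],[-28,-16,0],[-28,-16,0],[-14,-8,0],[0,0,0],[0,0,0]],"angular":[[0,0,0],[0,0,0],[0,0,0],[0,0,0],[0,0,0],[0,0,0],[0,0,0],[0,0,0],[0,0,0],[0,0,0],[0,0,0],[0,0,0]]}'
python3 - <<'E'
from h import *
im,c=shot("wrist","w3");print(ctrl.get_obs()["ee_pos"])
m=mask(im,(0,150,60),(6,255,255))|mask(im,(172,150,60),(180,255,255))
for b in blobs(m,3): print(cv2.contourArea(b),cv2.minAreaRect(b))
E
```

```text
t: 6.43
ee_pos: [654.2, 171.2, 356.9]
orientation: [0.228, -3.13, 0.001]
ft_force: [-0.1, 0.1, -1.1]
width: 18.0
grasp_force: 29.9
[653.66336523 171.75138739 357.42161562]
2162.5 ((280.5, 151.0), (20.0, 119.0), 90.0)
743.5 ((316.3653259277344, 270.326904296875), (59.22706604003906, 18.63102912902832), 78.69007110595703)
702.0 ((246.71200561523438, 270.583984375), (17.530773162841797, 58.85331344604492), 10.30484676361084)
```

View pics/w3.png

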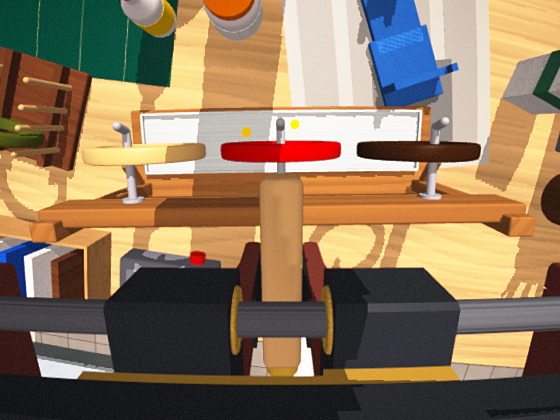

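From above, the red ring spans columns 221–341 at row ~151, centred with its peg tip at (281,123). The other peg tips are near (119,126) and (443,121), so the rack is turned about 1° from the tool.

Run:
```python
from h import *
im,c=load("w3");hs=hsv(im)
def ext(m):
    b=blobs(m,1)[0][:,0];l=b[b[:,0]==b[:,0].min()].mean(0);r=b[b[:,0]==b[:,0].max()].mean(0);return l,r,cv2.boundingRect(b)
roi=np.zeros(im.shape[:2],np.uint8);roi[135:170,:]=255
for n,m in(("red",mask(im,(0,150,60),(6,255,255))|mask(im,(172,150,60),(180,255,255))),("pale",mask(im,(14,60,150),(26,200,255))),("dark",mask(im,(0,60,10),(20,255,75)))):
    r=roi.copy()
    if n=="pale": r[:,210:]=0
    if n=="dark": r[:,:350]=0
    if n=="red": r[:,:215]=0;r[:,345:]=0
    l,rr,bb=ext(m&r);P=plane(c,[l,rr],161);v=P[0]-P[1]
    print(n,l,rr,bb,P.round(1),"c",P.mean(0).round(1),"len",np.linalg.norm(v).round(1),"yaw",np.degrees(np.arctan2(-v[0],v[1])).round(2))
# peg tips: bright grey spots
g=cv2.inRange(hs,np.array((0,0,90)),np.array((180,50,255)))
for x0,x1 in((100,145),(265,297),(425,465)):
    q=g.copy();q[:,:x0]=0;q[:,x1:]=0;q[:112]=0;q[142:]=0
    print([cv2.boundingRect(b) for b in blobs(q,2)])
P=plane(c,[(119,126),(281,123),(443,121)],226);print(P);v=P[0]-P[2];print(np.linalg.norm(v),np.degrees(np.arctan2(-v[0],v[1])))
cs,cd=load("s1")[1],load("d1")[1]
print(tri([c,cd],[(281,151),(278,158)]),tri([cd,cs],[(277.9,176.3),(306.6,234.6)]))
```

```text
red [221.  149.5] [340. 149.] (221, 141, 120, 21) [[617.8 100.4 161. ]
 [599.1 222.9 161. ]] c [608.5 161.7 161. ] len 123.9 yaw -171.37
pale [ 73. 169.] [203. 144.] (73, 135, 131, 35) [[660.3 -58.7 161. ]
 [614.8  81.2 161. ]] c [637.5  11.2 161. ] len 147.1 yaw -161.96
dark [357.         149.85714286] [479. 150.] (357, 141, 123, 22) [[597.3 240.7 161. ]
 [576.4 371.4 161. ]] c [586.8 306.1 161. ] len 132.4 yaw -170.91
[(112, 122, 19, 20), (140, 114, 5, 28)]
[(265, 112, 32, 30)]
[(430, 112, 35, 30)]
[[604.81629134  21.82917822 226.        ]
 [583.60309123 158.70245407 226.        ]
 [560.3430079  294.69430624 226.        ]]
276.4656416803117 -170.74296854741425
(array([607.5482863 , 161.81842648, 218.16146433]), [0.6, 0.6]) (array([607.93500275, 163.53584123, 160.18888095]), [0.1, 0.1])
```

```bash
python3 - <<'E'
from h import *
im,c=load("w3");p=plane(c,[(282,178)],387)[0];R=Ro.from_rotvec([0.228,-3.13,0.001]).as_matrix();print("handle back end in tool",R.T@(p-np.array([653.9,171.5,357.2])))
E
python3 -m pendant '{"grip":[-1,-1,-1,-1,-1,-1,-1,-1,-1,-1,-1],"linear":[[18,0,0],[36,-1,0],[36,-1,0],[36,-1,0],[36,-1,0],[36,-1,0],[36,-1,0],[22,0,20],[0,0,35],[0,0,35],[0,0,35]],"angular":[[0,0,-0.01],[0,0,0],[0,0,0],[0,0,0],[0,0,0],[0,0,0],[0,0,0],[0,0,0],[0,0,0],[0,0,0],[0,0,0]]}'
python3 -m pendant '{"grip":[-1,-1,-1,-1,-1],"linear":[[0,0,35],[0,0,30],[0,0,15],[0,0,0],[0,0,0]],"angular":[[0,0,0],[0,0,0],[0,0,0],[0,0,0],[0,0,0]]}'
python3 - <<'E'
from h import *
o=ctrl.get_obs();R=Ro.from_rotvec(o["orientation"]).as_matrix();print(R.round(4))
print(R.T@(np.array([608.5,161.7,161])-o["ee_pos"]))
d,c=shot("side","d2");f=lambda x,y,z:o["ee_pos"]+R@np.array([-x,y,-19-z])
pp=proj(c,[f(0,0,0),f(142,28,0),f(142,-28,0)]);print(pp)
x,y=int(pp[0,0]),int(pp[0,1]);cv2.imwrite("pics/d2c.png",cv2.resize(d[max(0,y-90):y+110,x-60:x+160,::-1],None,fx=3,fy=3))
print(x-60,max(0,y-90))
E
```

```text
handle back end in tool [ 47.15125555  -1.7397739  -29.64213944]
t: 7.4
ee_pos: [401.1, 127.0, 233.4]
orientation: [-0.247, 3.129, 0.001]
ft_force: [0.3, 0.1, -0.2]
width: 18.1
grasp_force: 29.9
t: 7.82
ee_pos: [401.4, 126.7, 153.6]
orientation: [0.246, -3.13, 0.0]
ft_force: [0.6, 0.1, -0.3]
width: 17.8
grasp_force: 29.9
[[-9.877e-01 -1.561e-01 -1.800e-03]
 [-1.561e-01  9.877e-01 -4.000e-04]
 [ 1.900e-03 -1.000e-04 -1.000e+00]]
[-210.05178447    2.23509312   -7.75319681]
[[219.79273746 199.30673424]
 [254.12607507 177.59604824]
 [267.73409232 184.45533767]]
159 109
```

View pics/d2c.png

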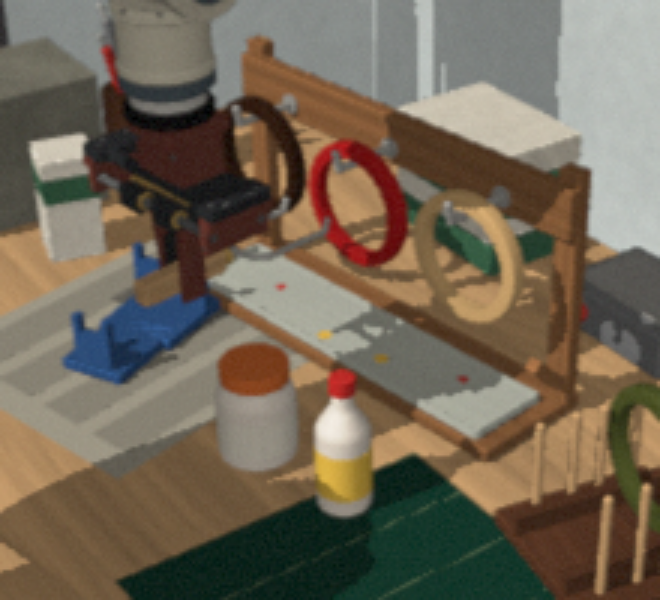

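The fork is level and lined up with the red ring. Its near prong tip appears at crop (328,222), where it was predicted.

```bash
python3 -m pendant '{"grip":[-1,-1,-1,-1,-1,-1,-1,-1,-1,-1],"linear":[[0,3,0],[-7,0,0],[-14,0,0],[-14,0,0],[-14,0,0],[-14,0,0],[-14,0,0],[-12,0,0],[-6,0,0],[0,0,0]],"angular":[[0,0,0],[0,0,0],[0,0,0],[0,0,0],[0,0,0],[0,0,0],[0,0,0],[0,0,0],[0,0,0],[0,0,0]]}'
python3 - <<'E'
from h import *
o=ctrl.get_obs();R=Ro.from_rotvec(o["orientation"]).as_matrix();print(o["ee_pos"])
print(R.T@(np.array([608.5,161.7,161])-o["ee_pos"]))
d,c=shot("side","d3");cv2.imwrite("pics/d3c.png",cv2.resize(d[130:250,190:350,::-1],None,fx=5,fy=5,interpolation=cv2.INTER_CUBIC))
f=lambda x,y,z:o["ee_pos"]+R@np.array([-x,y,-19-z]);print(proj(c,[f(142,28,0),f(142,-28,0)]))
E
```

```text
t: 8.7
ee_pos: [498.1, 144.6, 154.6]
orientation: [-0.243, 3.129, 0.001]
ft_force: [0.0, 0.2, -0.5]
width: 17.9
grasp_force: 29.9
[498.12903984 144.60989464 154.60843226]
[-111.70321141   -0.17122814   -6.0857151 ]
[[279.26846348 165.5452651 ]
 [292.9140878  171.86690176]]
```

View pics/d3c.png

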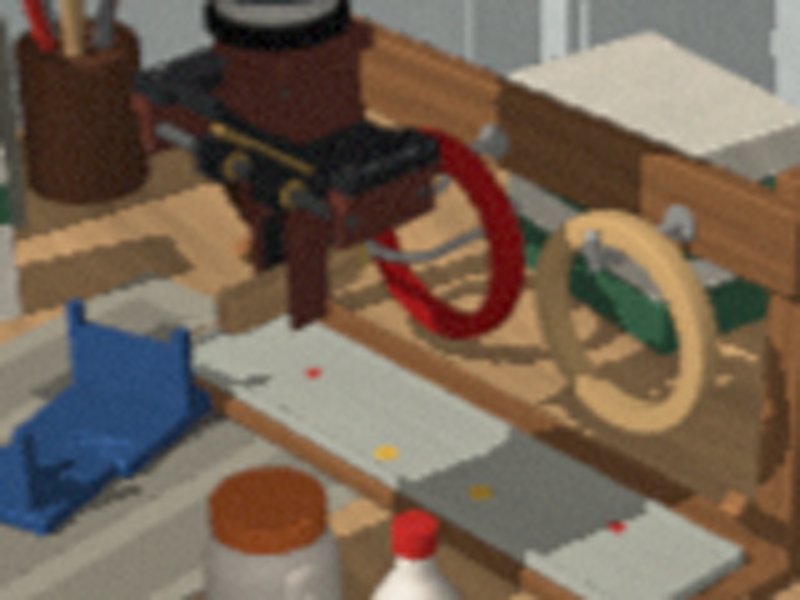

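The prongs reach through the red ring; the near prong is seen crossing at crop (430,245) and passing behind the ring's right limb. Next: back off 4 mm, then a slow lift.

```bash
python3 -m pendant '{"grip":[-1,-1,-1,-1,-1,-1,-1,-1,-1,-1,-1,-1],"linear":[[4,0,0],[0,0,-8],[0,0,-6],[0,0,-4],[0,0,-4],[0,0,-4],[0,0,-6],[0,0,-8],[0,0,-8],[0,0,-8],[0,0,-4],[0,0,0]],"angular":[[0,0,0],[0,0,0],[0,0,0],[0,0,0],[0,0,0],[0,0,0],[0,0,0],[0,0,0],[0,0,0],[0,0,0],[0,0,0],[0,0,0]]}'
python3 - <<'E'
from h import *
o=ctrl.get_obs();print(o["ee_pos"],o["ft_force"],o["moment"])
for n in("scene","side"):
    d,c=shot(n,n[0]+"4");m=mask(d,(0,150,60),(6,255,255))|mask(d,(172,150,60),(180,255,255))
    m[:,:240]=0;m[:,340:]=0;print(n,[(cv2.contourArea(b),cv2.boundingRect(b)) for b in blobs(m,3)])
E
```

```text
t: 9.75
ee_pos: [492.9, 143.7, 215.0]
orientation: [-0.243, 3.13, 0.001]
ft_force: [-0.1, 0.5, -1.4]
width: 17.9
grasp_force: 29.9
[492.92979911 143.73355845 215.0090209 ] [-0.11702569  0.4729693  -1.44034556] [ 0.02904462  0.10197846 -0.01307778]
scene [(223.5, (287, 208, 41, 22)), (36.0, (264, 194, 8, 8)), (1.0, (247, 296, 5, 3))]
side [(406.0, (263, 144, 32, 43)), (68.0, (268, 232, 10, 10)), (19.0, (262, 154, 6, 7))]
```

```bash
python3 -m pendant '{"grip":[-1,-1,-1,-1,-1,-1,-1,-1,-1,-1,-1,-1],"linear":[[0,0,-6],[3,0,0],[7,0,0],[10,0,0],[12,0,0],[14,0,0],[14,0,0],[14,0,0],[14,0,-4],[12,0,-10],[7,0,-16],[3,0,-20]],"angular":[[0,0,0],[0,0,0],[0,0,0],[0,0,0],[0,0,0],[0,0,0],[0,0,0],[0,0,0],[0,0,0],[0,0,0],[0,0,0],[0,0,0]]}'
python3 -m pendant '{"grip":[-1,-1,-1,-1,-1,-1],"linear":[[0,0,-20],[0,0,-20],[0,0,-16],[0,0,-8],[0,0,-2],[0,0,0]],"angular":[[0,0,0],[0,0,0],[0,0,0],[0,0,0],[0,0,0],[0,0,0]]}'
python3 - <<'E'
from h import *
o=ctrl.get_obs();print(o["ee_pos"],o["ft_force"],o["qpos"])
ds=[]
for n in("scene","side"):
    d,c=shot(n,n[0]+"5");ds.append(d)
cv2.imwrite("pics/both5.png",np.hstack([ds[0][80:300,140:440,::-1],ds[1][60:280,150:450,::-1]]))
E
```

```text
t: 10.85
ee_pos: [380.1, 125.7, 268.9]
orientation: [0.244, -3.128, 0.001]
ft_force: [0.2, 0.2, -1.4]
width: 17.8
grasp_force: 29.9
t: 11.35
ee_pos: [382.9, 126.4, 335.5]
orientation: [-0.244, 3.132, 0.0]
ft_force: [-0.6, -0.4, -2.1]
width: 17.9
grasp_force: 29.9
[382.92726503 126.4227889  335.47070205] [-0.57537634 -0.43077322 -2.05576099] [ 2.89348052e-01 -5.52498247e-02  1.95392415e+00  2.64391217e-05
  1.24270638e+00 -1.43665877e+00]
```

View pics/both5.png

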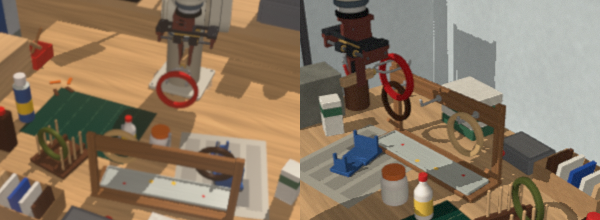

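The red ring hangs on the fork, clear of the rack; the pale and dark rings are still on their pegs. I now carry it sideways to look down on the stand.

```bash
python3 -m pendant '{"grip":[-1,-1,-1,-1,-1,-1,-1,-1,-1,-1,-1,-1],"linear":[[0,-6,0],[0,-14,0],[0,-22,0],[0,-30,0],[0,-36,0],[0,-38,0],[0,-38,0],[0,-38,0],[0,-38,0],[0,-36,0],[0,-30,0],[0,-22,0]],"angular":[[0,0,0],[0,0,0],[0,0,0],[0,0,0],[0,0,0],[0,0,0],[0,0,0],[0,0,0],[0,0,0],[0,0,0],[0,0,0],[0,0,0]]}'
python3 -m pendant '{"grip":[-1,-1,-1,-1,-1,-1,-1,-1,-1,-1,-1,-1],"linear":[[0,-12,0],[-4,-6,0],[-10,0,0],[-18,0,0],[-26,0,0],[-32,0,0],[-34,0,0],[-34,0,0],[-30,0,0],[-22,0,0],[-14,0,0],[-7,0,0]],"angular":[[0,0,0],[0,0,0],[0,0,0],[0,0,0],[0,0,0],[0,0,0],[0,0,0],[0,0,0],[0,0,0],[0,0,0],[0,0,0],[0,0,0]]}'
python3 -m pendant '{"grip":[-1,-1],"linear":[[0,0,0],[0,0,0]],"angular":[[0,0,0],[0,0,0]]}'
python3 - <<'E'
from h import *
o=ctrl.get_obs();print(o["ee_pos"],o["ft_force"],o["qpos"]);shot("wrist","w6")
E
```

```text
t: 12.45
ee_pos: [436.8, -220.2, 334.5]
orientation: [0.241, -3.131, -0.0]
ft_force: [0.1, 0.1, -1.4]
width: 17.8
grasp_force: 29.9
t: 13.45
ee_pos: [670.4, -196.3, 334.7]
orientation: [0.248, -3.131, -0.001]
ft_force: [-0.8, -0.2, -1.6]
width: 17.9
grasp_force: 29.9
t: 13.62
ee_pos: [668.0, -198.1, 335.2]
orientation: [0.246, -3.131, -0.001]
ft_force: [-0.6, -0.2, -1.4]
width: 17.9
grasp_force: 29.9
[ 668.04530093 -198.11444841  335.22185342] [-0.64084132 -0.15278763 -1.38446463] [-3.05356581e-01  4.38651703e-01  1.34311265e+00 -4.28818244e-05
  1.36105002e+00 -2.03272256e+00]
```

View pics/w6.png

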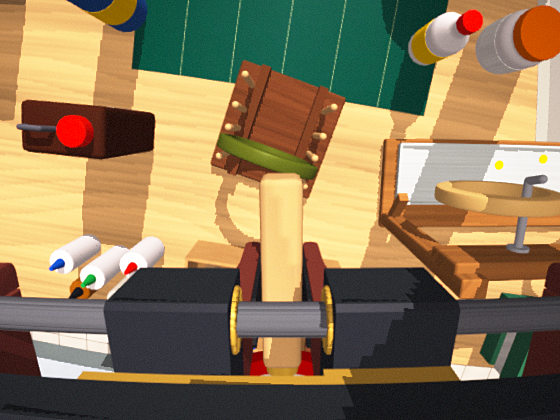

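The wrist view shows the stand turned about -18° in the image: front edge from (245,62) to (345,98), olive ring along (220,145)–(315,170). The dowel tops are visible along both sides.

Run:
```python
from h import *
im,c=load("w6");hs=hsv(im);roi=np.zeros(im.shape[:2],np.uint8);roi[55:200,205:355]=255
C=-c[2].T@c[3];nad=proj(c,[[C[0],C[1],0]])[0];print("cam",C,"nadir",nad)
for p in((245,73),(334,103),(240,103),(326,131),(275,100),(225,90),(270,150)): print(p,hs[p[1],p[0]])
# dark-brown stand front edge: base mask hull
m=mask(im,(0,80,20),(12,255,150))&roi;m=cv2.morphologyEx(m,cv2.MORPH_OPEN,np.ones((3,3)))
b=blobs(m,1)[0];h=cv2.approxPolyDP(cv2.convexHull(b),3,True)[:,0];print(cv2.contourArea(b),h.tolist())
g=mask(im,(14,60,150),(30,190,255))&cv2.dilate(cv2.fillConvexPoly(np.zeros_like(roi),cv2.convexHull(b),255),np.ones((7,7)))
n,l,s,ce=cv2.connectedComponentsWithStats(g)
for i in range(1,n):
    if s[i,4]>8:
        q=np.argwhere(l==i)[:,::-1];f=q[np.argmax(np.linalg.norm(q-nad,axis=1))];print(s[i].tolist(),ce[i].round(1),"far",f)
```

```text
cam [ 603.3882636  -209.94052423  496.82556227] nadir [281.51541466 129.91943419]
(245, 73) [ 25  95 255]
(334, 103) [ 12 168 204]
(240, 103) [ 12 167 168]
(326, 131) [ 11 185 143]
(275, 100) [  9 184 157]
(225, 90) [ 23 115 252]
(270, 150) [ 31 186 129]
4509.0 [[234, 88], [265, 65], [324, 87], [341, 99], [323, 157], [306, 160], [229, 133], [226, 113]]
[243, 72, 6, 6, 21] [245.8  74.7] far [247  72]
[223, 83, 12, 38, 130] [227.8  99.8] far [231  85]
[232, 101, 10, 7, 44] [235.7 103.9] far [232 102]
[330, 104, 7, 6, 34] [333.3 106.5] far [336 105]
[323, 104, 22, 58, 194] [332.7 137.4] far [344 104]
[225, 123, 9, 7, 44] [228.5 126.3] far [225 125]
[313, 132, 14, 8, 57] [320.9 135.2] far [326 137]
[306, 151, 12, 11, 60] [312.6 155.9] far [317 160]
```

Run:
```python
from h import *
im,c=load("w6")
px=[(245,73.5),(234,103),(226.5,125.5),(335,105.5),(325,136.5),(316,159)]
P=plane(c,px,106)[:,:2];print(P.round(1))
M=np.array([(-47,-52),(-13,-52),(13,-52),(-47,52),(-13,52),(13,52)],float)
# 2D rigid fit via Rotation.align_vectors on centred points
a=P-P.mean(0);b=M-M.mean(0);r,_=Ro.align_vectors(np.c_[a,0*a[:,0]],np.c_[b,0*b[:,0]]);yaw=r.as_euler("xyz")[2]
c2=np.array([[np.cos(yaw),-np.sin(yaw)],[np.sin(yaw),np.cos(yaw)]]);t=P.mean(0)-c2@M.mean(0)
print("stand",t,"yaw deg",np.degrees(yaw),"res",(P-(M@c2.T+t)).round(1).tolist());sl=t+c2@[-30,0];print("slot",sl)
cs,cd=load("s5")[1] if 0 else load("s1")[1],load("d1")[1]
d=load("d1")[0];o=mask(d,(28,100,30),(45,255,160));o[:,:330]=0;o[:,420:]=0
print("olive side bbox",cv2.boundingRect(blobs(o,1)[0]),"pred",proj(cd,[[*(t+c2@[30,0]),85]]),"dowel tops pred side",proj(cd,[[*(t+c2@m),108] for m in M]).round(0).tolist())
q=mask(d,(14,50,130),(30,190,255));n,l,s,ce=cv2.connectedComponentsWithStats(q[235:310,320:405])
print([(s[i]+[320,235,0,0,0]).tolist() for i in range(1,n) if s[i,4]>10])
```

```text
[[ 549.8 -258.8]
 [ 582.6 -266.5]
 [ 608.1 -271.7]
 [ 567.6 -155.6]
 [ 602.8 -160.4]
 [ 629.2 -165.9]]
stand [ 605.40470091 -216.04694323] yaw deg -10.700793142392655 res [[0.2, -0.3], [-0.4, -1.8], [-0.5, -2.1], [-1.2, 0.7], [0.5, 2.2], [1.4, 1.4]]
slot [ 575.92639412 -210.4765367 ]
olive side bbox (362, 237, 32, 49) pred [[377.52941148 261.10299112]] dowel tops pred side [[362.0, 274.0], [375.0, 270.0], [385.0, 267.0], [339.0, 250.0], [352.0, 246.0], [361.0, 244.0]]
[[378, 235, 27, 55, 660], [320, 242, 44, 39, 904], [370, 245, 15, 55, 275], [370, 270, 6, 33, 87], [357, 274, 6, 33, 92], [391, 286, 4, 10, 25]]
```

```bash
cat >> h.py <<'E'
def redring(im,box):
    m=mask(im,(0,140,50),(7,255,255))|mask(im,(171,140,50),(180,255,255));k=np.zeros_like(m);x,y,w,h=box;k[max(0,y):y+h,max(0,x):x+w]=255
    m&=k;p=np.vstack([b for b in blobs(m,6) if cv2.contourArea(b)>15]);return cv2.fitEllipse(cv2.convexHull(p)),cv2.boundingRect(p)
E
python3 - <<'E'
from h import *
o=ctrl.get_obs();print(o["ee_pos"])
R=Ro.from_rotvec(o["orientation"]).as_matrix()
shot("scene","s7");shot("side","d7")
R5=Ro.from_rotvec([-0.244,3.132,0]).as_matrix()
for ts,td,e,RR in(("s5","d5",[382.9,126.4,335.5],R5),("s7","d7",o["ee_pos"],R)):
    E=[];C=[]
    g=np.array(e)+RR@np.array([-116,0,-19+35])
    for t in(ts,td):
        im,c=load(t);p=proj(c,[g])[0];x,y=p.astype(int);el,bb=redring(im,(x-40,y-45,80,90));print(t,p.round(1),np.round(el[0],1),np.round(el[1],1),bb);E.append(el[0]);C.append(c)
    X,r=tri(C,E);print(X.round(1),r,"tool",(RR.T@(X-e)).round(1))
E
```

```text
[ 667.66390321 -198.58311741  335.49268328]
s5 [245.4 135.5] [229.9 127.6] [52.8 84.5] (205, 90, 59, 71)Traceback (most recent call last):
  File "<stdin>", line 10, in <module>
  File "h.py", line 32, in load
    z=np.load(f"pics/{tag}.npz");return z["im"],(z["K"],z["d"],z["R"],z["t"])
    fid = stack.enter_context(open(os.fspath(file), "rb"))
                              ~~~~^^^^^^^^^^^^^^^^^^^^^^^
FileNotFoundError: [Errno 2] No such file or directory: 'pics/d5.npz'
```

Run:
```python
from h import *
o=ctrl.get_obs();R=Ro.from_rotvec(o["orientation"]).as_matrix()
R5=Ro.from_rotvec([-0.244,3.132,0]).as_matrix();e5=np.array([382.9,126.4,335.5])
for tags,e,RR in((("s5",),e5,R5),(("s7","d7"),o["ee_pos"],R)):
    E=[];C=[]
    g=np.array(e)+RR@np.array([-116,0,-19+35])
    for t in tags:
        im,c=load(t);p=proj(c,[g])[0];x,y=p.astype(int);el,bb=redring(im,(x-32,y-36,64,72));print(t,p.round(1),np.round(el[0],1),np.round(el[1],1),bb);E.append(el[0]);C.append(c)
        # intersect with fork's mid plane (tool y=0)
        Cc,D=rays(c,[el[0]]);n=RR[:,1];X=Cc+D[0]*((e-Cc)@n/(D[0]@n));print("  midplane tool",(RR.T@(X-e)).round(1))
    if len(E)>1:
        X,r=tri(C,E);print(X.round(1),r,"tool",(RR.T@(X-e)).round(1))
```

```text
s5 [245.4 135.5] [238.8 133.5] [39.5 60. ] (213, 109, 51, 52)
  midplane tool [-95.2   0.    4.1]
s7 [165.4 196.2] [161.8 195.8] [34.4 56.4] (134, 178, 55, 38)
  midplane tool [-133.2   -0.     1.1]
d7 [419.5 151.4] [419.7 149.9] [52.1 57.9] (393, 123, 50, 55)
  midplane tool [-115.9    0.    12.1]
[ 785.4 -184.6  323.8] [4.6, 4.6] tool [-118.7   -3.7   12.2]
```

Run:
```python
from h import *
o=ctrl.get_obs();R=Ro.from_rotvec(o["orientation"]).as_matrix();e=o["ee_pos"]
for t,b in(("s7",(165,196)),("d7",(420,151))):
    im,c=load(t)
    for lo in((0,140,50),(0,190,90)):
        m=mask(im,lo,(6,255,255))|mask(im,(174,lo[1],lo[2]),(180,255,255));k=np.zeros_like(m);k[b[1]-45:b[1]+45,b[0]-45:b[0]+45]=255
        print(t,lo,[(cv2.contourArea(x),cv2.boundingRect(x)) for x in blobs(m&k,5)])
    # predicted ring outline bbox if hung as expected at tool x -116
    a=np.linspace(0,2*np.pi,90);
    for xx in(-112,-116,-120):
      pts=[e+R@np.array([xx+s,62*np.cos(q),16+62*np.sin(q)]) for q in a for s in(-8,8)]
      p=proj(c,pts);print(xx,p.min(0).round(1),p.max(0).round(1))
```

```text
s7 (0, 140, 50) [(1270.5, (134, 178, 54, 38)), (0.0, (173, 151, 1, 1)), (0.0, (185, 159, 1, 1)), (0.0, (185, 161, 1, 1))]
s7 (0, 190, 90) [(1201.0, (135, 179, 53, 37))]
-112 [143.7 174.7] [188.6 215. ]
-116 [143.  175.6] [188.1 215.9]
-120 [142.3 176.5] [187.5 216.9]
d7 (0, 140, 50) [(537.0, (393, 134, 50, 44)), (137.5, (385, 106, 33, 10)), (34.5, (412, 128, 15, 13)), (18.0, (384, 129, 7, 20)), (12.0, (427, 126, 7, 9))]
d7 (0, 190, 90) [(355.5, (401, 135, 42, 43)), (2.0, (413, 129, 3, 2)), (0.0, (407, 135, 2, 1))]
-112 [394.9 125.4] [443.8 177.8]
-116 [395.8 125. ] [444.7 177.2]
-120 [396.8 124.5] [445.7 176.7]
```

```bash
python3 -m pendant '{"grip":[-1,-1,-1,-1,-1,-1,-1,-1,-1,-1,-1],"linear":[[5,1,0],[12,2.5,0],[20,4,0],[26,5,0],[28,6,0],[28,6,0],[28,6,0],[24,5,0],[16,3.5,0],[9,1.5,0],[5,1,0]],"angular":[[0,0,0],[0,0,0],[0,0,0],[0,0,0],[0,0,0],[0,0,0],[0,0,0],[0,0,0],[0,0,0],[0,0,0],[0,0,0]]}'
python3 -m pendant '{"grip":[-1,-1,-1,-1,-1,-1,-1,-1,-1,-1,-1,-1],"linear":[[0,0,0],[0,0,0],[0,0,0],[0,0,0],[0,0,0],[0,0,0],[0,0,15],[0,0,25],[0,0,30],[0,0,30],[0,0,22],[0,0,10]],"angular":[[0,0,0.03],[0,0,0.06],[0,0,0.06],[0,0,0.06],[0,0,0.06],[0,0,0.05],[0,0,0.023],[0,0,0],[0,0,0],[0,0,0],[0,0,0],[0,0,0]]}'
python3 -m pendant '{"grip":[-1,-1,-1,-1],"linear":[[0,0,0],[0,0,0],[0,0,0],[0,0,0]],"angular":[[0,0,0],[0,0,0],[0,0,0],[0,0,0]]}'
cat > chk.py <<'E'
from h import *
import sys
tag=sys.argv[1];off=float(sys.argv[2]) if len(sys.argv)>2 else 16
shot("scene","s"+tag);shot("side","d"+tag);o=ctrl.get_obs();R=Ro.from_rotvec(o["orientation"]).as_matrix();e=o["ee_pos"]
f=-R[:,0];print("ee",e.round(1),"yaw",np.degrees(np.arctan2(f[1],f[0])).round(2),"ft",np.round(o["ft_force"],1))
S=np.array([575.9,-210.5,85]);print("slot in tool",(R.T@(S-e)).round(1))
a=np.linspace(0,2*np.pi,90)
for t in("s"+tag,"d"+tag):
    im,c=load(t);g=proj(c,[e+R@np.array([-115,0,off])])[0].astype(int)
    m=mask(im,(0,180,60),(6,255,255))|mask(im,(174,180,60),(180,255,255));k=np.zeros_like(m);k[max(0,g[1]-45):g[1]+45,g[0]-45:g[0]+45]=255
    print(t,[(cv2.contourArea(x),cv2.boundingRect(x)) for x in blobs(m&k,4)])
    for xx in(-110,-115,-120):
        p=proj(c,[e+R@np.array([xx+s,62*np.cos(q),off+62*np.sin(q)]) for q in a for s in(-8,8)]);print(xx,p.min(0).round(1),p.max(0).round(1))
E
python3 chk.py 8
```

```text
t: 14.68
ee_pos: [461.9, -189.6, 336.3]
orientation: [-0.242, 3.131, -0.001]
ft_force: [0.6, -0.1, -1.6]
width: 17.8
grasp_force: 29.9
t: 15.68
ee_pos: [462.2, -188.9, 200.8]
orientation: [-0.294, -3.124, -0.002]
ft_force: [-0.1, -0.1, -1.9]
width: 17.9
grasp_force: 29.9
t: 16.02
ee_pos: [464.5, -189.9, 205.2]
orientation: [0.294, 3.125, -0.001]
ft_force: [-0.1, -0.2, -2.0]
width: 17.7
grasp_force: 29.9
ee [ 464.1 -189.8  205. ] yaw -10.76 ft [ 0.5 -0.1 -1.7]
slot in tool [-113.4    0.6  120.2]
s8 [(308.0, (186, 172, 30, 35)), (40.5, (173, 143, 11, 7))]
-110 [185.2 169.7] [218. 206.]
-115 [184.1 170.5] [217.  206.8]
-120 [183.  171.3] [215.9 207.6]
d8 [(613.5, (345, 206, 33, 53)), (47.0, (344, 216, 8, 12))]
-110 [341.  204.1] [375.8 259. ]
-115 [342.9 203.6] [377.7 258.4]
-120 [344.7 203.1] [379.7 257.9]
```

Run:
```python
from h import *
t=np.array([605.4,-216.05]);y=np.radians(-10.7);r=np.array([[np.cos(y),-np.sin(y)],[np.sin(y),np.cos(y)]])
M=[(-47,-52),(-13,-52),(13,-52),(-47,52),(-13,52),(13,52)]
d,cd=load("d1");H=hsv(d)
pr=lambda c,z:proj(c,[[*(t+r@m),z] for m in M]).round(1).tolist()
print("side z108",pr(cd,108),"z70",pr(cd,70))
for row in(278,290):print(row,[(c,*H[row,c].tolist()) for c in range(353,380)])
s,cs=load("s1");S=hsv(s);print("scene z108",pr(cs,108))
q=mask(s,(12,40,120),(30,190,255));n,l,st,ce=cv2.connectedComponentsWithStats(q[195:255,165:240])
print([(st[i]+[165,195,0,0,0]).tolist() for i in range(1,n) if 5<st[i,4]<200])
```

```text
side z108 [[362.1, 274.2], [374.9, 270.3], [384.5, 267.4], [339.5, 249.8], [351.7, 246.4], [360.8, 243.8]] z70 [[360.9, 287.2], [373.5, 283.3], [383.0, 280.3], [338.7, 262.4], [350.7, 258.9], [359.8, 256.2]]
278 [(353, 9, 161, 54), (354, 12, 155, 56), (355, 10, 145, 58), (356, 12, 173, 53), (357, 11, 128, 60), (358, 10, 145, 60), (359, 14, 129, 103), (360, 16, 119, 163), (361, 16, 116, 169), (362, 15, 120, 132), (363, 14, 135, 91), (364, 10, 145, 74), (365, 10, 152, 74), (366, 10, 144, 76), (367, 9, 152, 77), (368, 10, 148, 74), (369, 19, 144, 69), (370, 29, 142, 63), (371, 28, 131, 78), (372, 16, 112, 161), (373, 15, 116, 176), (374, 16, 120, 149), (375, 22, 114, 103), (376, 31, 122, 73), (377, 36, 129, 73), (378, 32, 145, 65), (379, 23, 161, 49)]
290 [(353, 10, 153, 80), (354, 10, 139, 81), (355, 9, 142, 79), (356, 11, 152, 79), (357, 10, 147, 80), (358, 14, 129, 115), (359, 15, 117, 163), (360, 16, 116, 167), (361, 16, 117, 133), (362, 13, 128, 96), (363, 10, 143, 82), (364, 10, 144, 83), (365, 11, 151, 76), (366, 10, 148, 74), (367, 10, 138, 74), (368, 12, 158, 76), (369, 10, 160, 78), (370, 12, 133, 88), (371, 16, 119, 161), (372, 16, 116, 171), (373, 16, 110, 139), (374, 13, 132, 89), (375, 10, 152, 74), (376, 10, 150, 75), (377, 8, 149, 70), (378, 9, 177, 69), (379, 15, 140, 69)]
scene z108 [[195.0, 199.8], [188.1, 205.2], [182.7, 209.4], [218.8, 211.3], [211.9, 217.0], [206.6, 221.4]]
[[227, 212, 8, 4, 26], [236, 215, 4, 3, 11], [186, 221, 6, 4, 19], [206, 221, 3, 6, 11], [213, 221, 2, 14, 18], [221, 225, 2, 8, 11], [199, 227, 5, 22, 34], [209, 235, 1, 6, 6], [237, 237, 3, 13, 36], [209, 239, 21, 16, 194]]
```

```bash
python3 -m pendant '{"grip":[-1,-1,-1,-1,-1,-1,-1,-1,-1,-1],"linear":[[2,0,0],[3,0,0],[0,0,2],[0,0,4],[0,0,6],[0,0,6],[0,0,6],[0,0,4],[0,0,2],[0,0,0]],"angular":[[0,0,0],[0,0,0],[0,0,0],[0,0,0],[0,0,0],[0,0,0],[0,0,0],[0,0,0],[0,0,0],[0,0,0]]}'; python3 chk.py 9
```

```text
t: 16.95
ee_pos: [458.1, -188.4, 172.9]
orientation: [-0.294, -3.127, -0.001]
ft_force: [-0.2, -1.3, -1.5]
width: 17.5
grasp_force: 29.9
ee [ 458.5 -188.5  173.6] yaw -10.76 ft [ 0.1 -0.1 -2.2]
slot in tool [-119.5    0.3   88.6]
s9 [(295.0, (188, 180, 31, 34))]
-110 [187.6 176.9] [220.  212.4]
-115 [186.6 177.7] [219.  213.3]
-120 [185.5 178.5] [218.  214.1]
d9 [(584.5, (343, 219, 30, 53)), (45.5, (341, 229, 8, 12)), (0.0, (353, 212, 1, 3))]
-110 [338.2 216.4] [372.3 270.7]
-115 [340. 216.] [374.2 270.1]
-120 [341.9 215.5] [376.2 269.6]
```

```bash
python3 -m pendant '{"grip":[-1,-1,-1,-1,-1,-1,-1,-1,-1,-1],"linear":[[-2,0,0],[0,0,2],[0,0,4],[0,0,4],[0,0,4],[0,0,4],[0,0,4],[0,0,4],[0,0,2],[0,0,0]],"angular":[[0,0,0],[0,0,0],[0,0,0],[0,0,0],[0,0,0],[0,0,0],[0,0,0],[0,0,0],[0,0,0],[0,0,0]]}'; python3 chk.py 10
```

```text
t: 17.88
ee_pos: [460.0, -188.7, 145.1]
orientation: [-0.294, -3.127, -0.001]
ft_force: [0.3, 0.7, -1.7]
width: 18.0
grasp_force: 29.9
ee [ 460.3 -188.9  145.6] yaw -10.76 ft [-0.1 -0.6 -1.9]
slot in tool [-117.6    0.3   60.6]
s10 [(271.5, (189, 188, 30, 33))]
-110 [188.2 184.2] [220.3 219.2]
-115 [187.2 185. ] [219.3 220. ]
-120 [186.2 185.8] [218.3 220.8]
d10 [(547.0, (343, 229, 31, 52)), (38.5, (341, 239, 8, 12)), (0.0, (353, 211, 1, 4))]
-110 [338.4 226.5] [372.  280.1]
-115 [340.2 226. ] [373.9 279.5]
-120 [342.  225.5] [375.9 278.9]
```

```bash
python3 -m pendant '{"grip":[-1,-1,-1,-1,-1,-1,-1,-1,-1,-1,-1,-1],"linear":[[0,0,3],[0,0,5],[0,0,5],[0,0,5],[0,0,5],[0,0,4],[0,0,3],[0,0,3],[0,0,3],[0,0,2],[0,0,2],[0,0,0]],"angular":[[0,0,0],[0,0,0],[0,0,0],[0,0,0],[0,0,0],[0,0,0],[0,0,0],[0,0,0],[0,0,0],[0,0,0],[0,0,0],[0,0,0]]}'; python3 chk.py 11
```

```text
t: 18.98
ee_pos: [460.2, -188.8, 105.4]
orientation: [-0.295, -3.127, -0.0]
ft_force: [0.6, 1.1, -1.5]
width: 18.1
grasp_force: 29.9
ee [ 460.4 -188.9  105.7] yaw -10.76 ft [ 0.5  0.1 -1.6]
slot in tool [-117.5    0.3   20.7]
s11 [(145.0, (192, 197, 28, 31)), (4.5, (210, 224, 2, 6)), (2.5, (191, 207, 5, 3))]
-110 [189.7 193.9] [221.3 228.1]
-115 [188.6 194.7] [220.3 228.9]
-120 [187.6 195.5] [219.3 229.7]
d11 [(375.5, (345, 243, 27, 51)), (160.5, (343, 269, 16, 25)), (25.0, (342, 253, 6, 12))]
-110 [337.7 240.6] [370.6 293.3]
-115 [339.4 240.1] [372.5 292.7]
-120 [341.2 239.6] [374.4 292.1]
```

```bash
python3 -m pendant '{"grip":[-1,-1,-1,-1,-1,-1,-1,-1,-1,-1,-1,-1],"linear":[[0,0,1],[0,0,2],[0,0,2],[0,0,2],[0,0,2],[0,0,3],[0,0,4],[0,0,4],[0,0,4],[0,0,3],[0,0,2],[0,0,0]],"angular":[[0,0,0],[0,0,0],[0,0,0],[0,0,0],[0,0,0],[0,0,0],[0,0,0],[0,0,0],[0,0,0],[0,0,0],[0,0,0],[0,0,0]]}'; python3 chk.py 12 -9
```

```text
t: 20.08
ee_pos: [460.1, -188.7, 76.1]
orientation: [-0.294, -3.127, -0.0]
ft_force: [0.4, 0.7, -1.0]
width: 17.6
grasp_force: 29.9
ee [ 460.4 -188.9   76.6] yaw -10.76 ft [-0.3  0.1 -0.7]
slot in tool [-117.5    0.3   -8.4]
s12 [(166.0, (191, 198, 29, 31)), (5.0, (210, 224, 2, 7))]
-110 [189.8 194.9] [221.3 229. ]
-115 [188.8 195.7] [220.4 229.8]
-120 [187.8 196.5] [219.4 230.6]
d12 [(423.0, (341, 243, 31, 51)), (103.0, (345, 278, 14, 16)), (45.5, (343, 262, 8, 13)), (0.0, (316, 286, 1, 1))]
-110 [337.6 242. ] [370.5 294.6]
-115 [339.4 241.5] [372.4 294.1]
-120 [341.1 241. ] [374.2 293.5]
```

```bash
python3 -m pendant '{"grip":[-1,-1,-1,-1,-1,-1,-1,-1,-1,-1,-1,-1],"linear":[[2,0,0],[4,0,0],[6,0,0],[8,0,0],[8,0,0],[8,0,0],[8,0,0],[8,0,0],[10,0,0],[12,0,0],[8,0,0],[2,0,0]],"angular":[[0,0,0],[0,0,0],[0,0,0],[0,0,0],[0,0,0],[0,0,0],[0,0,0],[0,0,0],[0,0,0],[0,0,0],[0,0,0],[0,0,0]]}'
python3 - <<'E'
from h import *
shot("scene","s13");d,c=shot("side","d13");s,cs=load("s13");print(ctrl.get_obs()["ee_pos"])
t=np.array([605.4,-216.05]);E=[]
for im,c,b in((s,cs,(205,213)),(d,c,(356,268))):
    m=mask(im,(0,180,60),(6,255,255))|mask(im,(174,180,60),(180,255,255));k=np.zeros_like(m);k[b[1]-40:b[1]+40,b[0]-40:b[0]+40]=255
    p=np.vstack([x for x in blobs(m&k,6) if cv2.contourArea(x)>3]);el=cv2.fitEllipse(cv2.convexHull(p));print(cv2.boundingRect(p),el);E.append(el[0])
X,r=tri([cs,c],E);y=np.radians(-10.7);q=X-[575.9,-210.5,85];print(X,r,"in slot",q[0]*np.cos(y)+q[1]*np.sin(y),-q[0]*np.sin(y)+q[1]*np.cos(y),q[2])
E
```

```text
t: 21.18
ee_pos: [375.7, -172.5, 76.5]
orientation: [-0.295, -3.126, -0.001]
ft_force: [0.3, -1.2, -1.3]
width: 17.4
grasp_force: 29.9
[ 377.37828339 -173.13924428   76.75926952]
(191, 198, 29, 33) ((205.2469482421875, 213.56785583496094), (21.982343673706055, 37.10370635986328), 141.64016723632812)
(341, 243, 31, 51) ((355.5178527832031, 268.3412170410156), (27.92177963256836, 53.60723876953125), 162.96688842773438)
[ 573.72526712 -208.90111819   83.06351549] [1.6, 1.6] in slot -2.433779332409936 1.167306436052069 -1.9364845121188097
```

The ring stands in the front slot, within about 3 mm by triangulation from two views, and the fork is out. I now return the fork.

```bash
python3 -m pendant '{"grip":[-1,-1,-1,-1,-1,-1,-1,-1,-1,-1,-1,-1],"linear":[[0,0,-15],[0,0,-30],[0,0,-35],[0,0,-30],[0,0,-15],[0,0,0],[0,0,0],[0,0,0],[0,0,0],[0,0,0],[0,0,0],[0,0,0]],"angular":[[0,0,0],[0,0,0],[0,0,-0.04],[0,0,-0.07],[0,0,-0.08],[0,0,-0.09],[0,0,-0.09],[0,0,-0.09],[0,0,-0.09],[0,0,-0.07],[0,0,-0.0425],[0,0,0]]}'
python3 -m pendant '{"grip":[-1,-1,-1,-1,-1,-1,-1,-1,-1,-1,-1,-1],"linear":[[-8,15,0],[-16,30,0],[-19,36,0],[-19,36,0],[-19,36,0],[-19,36,0],[-19,36,0],[-19,36,0],[-19,36,0],[-19,36,0],[-18,34,0],[-12,20,0]],"angular":[[0,0,0],[0,0,0],[0,0,0],[0,0,0],[0,0,0],[0,0,0],[0,0,0],[0,0,0],[0,0,0],[0,0,0],[0,0,0],[0,0,0]]}'
python3 -m pendant '{"grip":[-1,-1,-1],"linear":[[-6,8,0],[0,0,0],[0,0,0]],"angular":[[0,0,0],[0,0,0],[0,0,0]]}'
python3 - <<'E'
from h import *
o=ctrl.get_obs();R=Ro.from_rotvec(o["orientation"]).as_matrix();print(o["ee_pos"],np.degrees(np.arctan2(-R[1,0],-R[0,0])),R.T@(np.array([411.4,291.2,38.6])-o["ee_pos"]))
E
```

```text
t: 22.28
ee_pos: [378.4, -173.4, 201.9]
orientation: [-0.741, 3.052, -0.001]
ft_force: [0.1, -0.9, -1.8]
width: 17.8
grasp_force: 29.9
t: 23.28
ee_pos: [384.3, 269.0, 202.0]
orientation: [-0.739, 3.052, 0.002]
ft_force: [0.7, -0.1, -0.8]
width: 18.0
grasp_force: 29.9
t: 23.53
ee_pos: [385.6, 274.5, 201.4]
orientation: [0.739, -3.053, 0.001]
ft_force: [-0.6, -0.6, -0.3]
width: 17.7
grasp_force: 29.9
[385.63372642 274.50534778 201.36192651] 27.212110582781776 [-30.70851997   3.13999823 162.73040343]
```

```bash
python3 -m pendant '{"grip":[-1,-1,-1,-1,-1,-1,-1,-1,-1],"linear":[[-3,1,15],[-8,1,25],[-8,1,25],[-7,0,20],[-4,0,12],[-1,0,3],[0,0,0],[0,0,0],[0,0,0]],"angular":[[0,0,0],[0,0,0],[0,0,0],[0,0,0],[0,0,0],[0,0,0],[0,0,0],[0,0,0],[0,0,0]]}'
python3 - <<'E'
from h import *
o=ctrl.get_obs();R=Ro.from_rotvec(o["orientation"]).as_matrix();print(o["ee_pos"],np.degrees(np.arctan2(-R[1,0],-R[0,0])),R.T@(np.array([411.4,291.2,38.6])-o["ee_pos"]))
E
```

```text
t: 24.28
ee_pos: [412.4, 291.4, 102.7]
orientation: [-0.737, 3.053, 0.001]
ft_force: [0.1, -0.0, -1.1]
width: 18.0
grasp_force: 29.9
[412.42339486 291.43218188 102.66052191] 27.143517029595014 [ 1.09242777  0.25345532 64.05930124]
```

```bash
python3 -m pendant '{"grip":[-1,-1,-1,-1,-1,-1,-1,-1,-1,-1,-1],"linear":[[1,0,10],[0,0,15],[0,0,12],[0,0,8],[0,0,5],[0,0,4],[0,0,4],[0,0,3],[0,0,2],[0,0,0],[0,0,0]],"angular":[[0,0,0],[0,0,0],[0,0,0],[0,0,0],[0,0,0],[0,0,0],[0,0,0],[0,0,0],[0,0,0],[0,0,0],[0,0,0]]}'
python3 - <<'E'
from h import *
o=ctrl.get_obs();R=Ro.from_rotvec(o["orientation"]).as_matrix();print(o["ee_pos"],o["ft_force"],R.T@(np.array([411.4,291.2,38.6])-o["ee_pos"]))
E
```

```text
t: 25.2
ee_pos: [411.3, 291.5, 38.8]
orientation: [-0.739, 3.053, 0.0]
ft_force: [-1.3, -1.3, -0.4]
width: 17.7
grasp_force: 29.9
[411.31239621 291.52833531  38.80978529] [-1.28633166 -1.25412674 -0.41831706] [ 0.07225249 -0.3320765   0.20974541]
```

```bash
python3 -m pendant '{"grip":[0,0.2,0.2,0.2,0.2,0.2,0.2,0.2,0.2,0.2],"linear":[[0,0,0],[0,0,0],[0,0,0],[0,0,0],[0,0,0],[0,0,0],[0,0,0],[0,0,0],[0,0,0],[0,0,0]],"angular":[[0,0,0],[0,0,0],[0,0,0],[0,0,0],[0,0,0],[0,0,0],[0,0,0],[0,0,0],[0,0,0],[0,0,0]]}'
python3 -m pendant '{"grip":[0.2,0.2,0.2,0.2,0.2,0.2,0.2,0.2,0.2,0.2,0.2],"linear":[[0,0,-5],[0,0,-10],[0,0,-20],[0,0,-30],[0,0,-35],[0,0,-35],[-20,0,-30],[-20,0,-20],[-20,0,0],[0,0,0],[0,0,0]],"angular":[[0,0,0],[0,0,0],[0,0,0],[0,0,0],[0,0,0],[0,0,0],[0,0,0],[0,0,0],[0,0,0],[0,0,0],[0,0,0]]}'
python3 - <<'E'
from h import *
im,c=shot("wrist","w14")
b=[x for x in blobs(handle(im),8) if 1000<cv2.contourArea(x)<6000]
for x in b: r=cv2.minAreaRect(x);print(r,plane(c,[r[0]],67).round(1))
for dx in(-45,45):
    p=np.array([410.5+dx*.889,291.5+dx*.457,67]);print(proj(c,[p]).round(0))
s,cs=shot("scene","s14");d,cd=shot("side","d14");o=load("s1")[0];
for n,a,b2 in(("scene",o,s),("side",load("d1")[0],d)):
    f=cv2.absdiff(a,b2).max(2)>60;m=cv2.morphologyEx(f.astype(np.uint8)*255,cv2.MORPH_OPEN,np.ones((3,3)));print(n,[(cv2.contourArea(x),cv2.boundingRect(x)) for x in blobs(m,12)])
print("red side",[cv2.boundingRect(x) for x in blobs(mask(d,(0,180,60),(6,255,255)),3)])
E
```

```text
t: 26.03
ee_pos: [411.2, 291.4, 38.7]
orientation: [-0.739, 3.054, -0.0]
ft_force: [-0.1, -0.0, 1.3]
width: 52.6
grasp_force: 0.0
t: 26.95
ee_pos: [464.6, 318.8, 224.4]
orientation: [-0.738, 3.053, 0.0]
ft_force: [0.3, -0.2, -0.9]
width: 52.9
grasp_force: 0.0
((395.0, 361.0), (46.0, 284.0), 90.0) [[569.6 513.8  67. ]]
((206.84121704101562, 360.16162109375), (87.05187225341797, 46.60368347167969), 0.8951737284660339) [[663.8 326.4  67. ]]
((281.0, 137.0), (104.0, 18.0), 90.0) [[412.5 289.7  67. ]]
((37.899993896484375, 276.29998779296875), (59.45081329345703, 47.434165954589844), 18.43494987487793) [[657.8 123.2  67. ]]
[[284.  85.]]
[[284. 184.]]
scene [(4676.0, (341, 292, 101, 90)), (1762.5, (276, 305, 66, 38)), (1079.5, (424, 0, 62, 59)), (946.0, (481, 46, 49, 56)), (599.0, (459, 128, 58, 26)), (553.5, (373, 65, 37, 41)), (551.5, (381, 163, 30, 42)), (491.5, (347, 164, 33, 41)), (263.0, (353, 88, 19, 36)), (225.5, (307, 85, 15, 27)), (189.5, (402, 60, 15, 40)), (164.0, (304, 261, 15, 17))]
side [(1473.0, (170, 88, 65, 49)), (1064.5, (80, 207, 30, 56)), (803.5, (254, 156, 40, 42)), (473.0, (301, 140, 48, 18)), (381.5, (341, 244, 29, 38)), (305.5, (52, 213, 23, 34)), (288.0, (61, 112, 26, 37)), (250.0, (210, 28, 13, 27)), (194.0, (194, 168, 43, 14)), (176.0, (8, 250, 21, 15)), (166.0, (155, 267, 33, 20)), (160.5, (260, 209, 27, 15))]
red side [(341, 243, 31, 51), (435, 272, 17, 16), (268, 232, 10, 9)]
```

```bash
python3 -c "
from workcell import ctrl
print(ctrl.close_job())"
```

```text
the job is handed in; nothing more can be done
None
```

I handed the job in at about 27 s of the 70 s allowed: the red ring stands in the stand's front slot, the fork is back in its rest, and I saw no sign that anything else moved. No verdict came back; my last camera checks put the ring about 3 mm and the fork about 2 mm from where they should be.

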